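# Seat the polarimeter calibration barrel in its sprung V-rest and hold it there

### The job

Take the steel calibration barrel from its white stand and lay it along the brass V-rest of the polarimeter holder, first with its end clear of the red-tipped stop; then slide it along the V until you feel it press against the stop, without ramming it. Keeping it against the stop, press it squarely down onto both sides of the V so that the sprung rest sinks about 8 mm (never hard to its bottom), and finish like that, still gripping the barrel and holding it pressed down. Leave the bottles, vials, jar, beaker and spatula where they are.

Things in the scene. Friction and masses are not known exactly. Their poses are not given: they have to be found in the camera images.
- barrel_center (a point): centre of the calibration barrel: a steel cylinder 34 mm in diameter and 140 mm long with blue bands and flat windows at its ends, 0.25 to 0.45 kg, the same both ways round. The y axis runs along the barrel. It starts level in the stand, its centre 55 mm above the table, and its middle 90 mm is free to be gripped across the diameter from above
- stand: white plastic storage stand fixed to the bench, 90 x 150 mm, with two saddles (top 56 mm above the table, 112 mm apart along y) that carry the barrel along the stand's y axis. Origin: centre of its underside
- v_axis (a point): point on the axis of the V-rest, where the barrel's axis lies when seated, midway between the two V supports; 105 mm above the table when unpressed, it sinks with the rest. y runs along the V towards the stop, z is up, x is level across the V. A barrel whose centre lies at y = -18 mm here is clear of the stop whatever its setting, and still lies on both V supports
- v_rest (a joint): how far the sprung V-rest has been pressed down (m): 0 at the top, 0.014 at the bottom of its travel. The spring carries the barrel's weight without sinking: a total load of 5 N (barrel's weight included) starts it, then 0.6 N per mm (about 10 N at 8 mm)
- flank_near: brass V plates on the -x side of the V, the first contact line. Two supports, 20 mm wide, centred at y = -52 and +52 mm, 90 degree V opening upward, V up to 33 mm from the axis in x and about as high as the axis. Between the supports is a gap of 84 mm where fingers may reach 40 mm below the axis. Origin as the holder's, sinking with the rest
- flank_far: brass V plates on the +x side of the V, the second contact line. Plates and barrel are polished and slippery, and a barrel laid in freely settles onto both sides by itself. The V gives sideways (x) up to 3 mm either way against a spring of 1.5 N per mm, so that small errors even out. Origin as the holder's, sinking with the rest
- holder: grey base plate of the holder, 120 mm (x) by 250 mm (y from -85 to +165 mm) by 14 mm, fixed to the bench; its yaw is that of the V. Origin: on the table straight under the V's midpoint
- stop_guide: blue block at the +y end of the rest, face at y = +123 mm, 122 mm high. From it a steel rod with a red round tip (22 mm wide) points to -y on the V's axis. How far it stands out is unknown: it meets the barrel when the barrel's centre is at y = -6 to +12 mm (point v_axis). The tip is sprung: 3.2 N at first touch, 10 N after 8 mm, then hard. Origin as the holder's
- amber_bottle: brown glass bottle, 60 mm wide, 140 mm tall; bystander, leave alone. Origin: centre of its underside
- white_jar: white jar, 72 mm wide, 75 mm tall; bystander, leave alone. Origin: centre of its underside
- vial_a: small brown vial, 28 mm wide, 55 mm tall; bystander, leave alone. Origin: centre of its underside
- vial_b: small clear vial, 28 mm wide, 55 mm tall; bystander, leave alone. Origin: centre of its underside
- beaker: glass beaker, 70 mm wide, 90 mm tall; bystander, leave alone. Origin: centre of its underside
- clear_bottle: clear glass bottle, 66 mm wide, 130 mm tall; bystander, leave alone. Origin: centre of its underside
- lab_spatula: double-ended steel spatula, 185 mm long, lying flat; bystander, leave alone. Origin: centre of its underside
Mind the look-alikes: they are no part of the job. What is shaped like the stand but blue or turquoise is not meant.

How it is judged:
By the outcome, as a careful person would: the job done as asked, in the order asked, and still so for the second after the job is handed in, while the arm keeps its last pose, push and grip.
It also fails if it takes over 58 s, if anything falls off the work surface, if the arm or the gripper's body presses on something with over 40 N, if the wrist force passes 120 N, or if a joint passes its speed limit or range.

### The arm

A 6-joint arm with a two-finger parallel gripper is mounted at the origin on the work surface. World frame = base frame: x ahead of the robot, y to its left, z up, the work surface at z = 0. Lengths are in m, angles in degrees, forces in N, time in s.
With the tool pointing down it reaches from about 0.25 to 0.725 m from the base axis. Payload 9.7 kg.
Tool frame: the origin (TCP) lies midway between the tips of the shut fingers; the grasp point (between the pads) lies 19 mm behind it; x points along the fingers, y is the direction in which the jaws open and shut, and the axes are right-handed (so a half turn about x gives the same grasp; the last joint's range is limited). The gripper opens to 85 mm and grips with 20 to 120 N. Pads are 22 mm wide; open, the fingers measure 114 mm over their backs; the gripper's body (76 mm by 85 mm) begins 54 mm behind the grasp point. The pads swing forward as they close: fully open they stand 13 mm farther back than shut.
Start: joints at [-63.942, 4.979, 10.078, 95.1, 0, 90], TCP at [0.242, -0.494, 0.231] pointing down, gripper open.
Joint ranges: [-179.16, 179.16], [-48.56, 103.87], [-65.8, 70.77], [-126.05, 130.52], [-82.76, 87.17], [-180, 180]. Speed limits (degrees/s): [127.2, 127.2, 147.25, 180, 180, 180].

### API

Orientations are given as [roll, pitch, yaw] about the fixed x, y, z axes, in that order (R = Rz(yaw) Ry(pitch) Rx(roll)).
In Python, from workcell import bot, cams gives the robot as it stands.
- The arm moves only by the tool apply_moves, never from a script. Its argument "commands" is a list of rows, each a list of 5 numbers: the shift along the tool's x, y, z in m, then the turn about the tool's x in rad, then the opening, from -1 (shut) to 1 (fully open). In form: [[tx, ty, tz, roll, hand], ...]. A call has 1 to 12 rows; each row is the pose to reach, as a shift and turn from the pose measured when the call began, along the tool's axes at that moment; what a row does not reach only later rows make up. A row lasts 1/10 s, in which the tool goes at most 50 mm and 8.59 degrees, less where a joint would pass 70% of its speed; a pose out of reach is approached as far as the arm can. A call with a gripper value outside its range is refused whole. The fingers move at their own pace and stop on an object; "newtons" is the grip in N (left out, the last holds). Time passes only in rows, so rows that repeat a pose let the fingers close. It gives the time, the measured TCP pose, the force and the opening at its end, in the units of the state.
- bot.get_obs(): the state, without advancing time (a new reading comes with each control period).
- cams.camera(name): name is "side" or "top" or "wrist"; returns a dict with "frame" (400x640x3 uint8, blue, green, red), "depth" (400x640 float32, m along the optical axis (not along the pixel's ray), 0 where there is no reading), "camera_matrix" (3x3 intrinsics, pixels), "R" (3x3) and "t" (3): a world point X has camera coordinates R X + t; the wrist camera has in their place "mount" (4x4, takes a point from camera to tool coordinates, whose origin is the TCP and whose axes are the tool frame's). Camera axes: x right, y down, z forward; pixel columns grow to the right and rows downward; lengths in m; the calibration is good to about 2 mm. A picture is of the moment at which its call begins: read the wrist's pose just before it.
- bot.job_done(): hands the job in, once; it reports no verdict.
Trained networks look in the newest picture that a camera, given by its name, has taken for a name from the list of things; names that differ only in an ending like _2 or _b are one class to them, and where a whole thing is asked for, a point or a joint stands for the part that bears it (a point fixed in the world has none). Each returns a list of dicts, best first, with "confidence" (0 to 1); they miss things now and then, are a little off and sometimes report something else, mostly with a low value. They report only what shows in the picture. A call takes as long as a camera call. They do not tell look-alikes from the thing itself.
- cams.spot_in(name, camera): "rect" ([left, top, right, bottom] in pixels, round what is visible of it).
The state is a dict: "time": time; "q": joint angles; "qd": joint speeds; "joint_efforts": joint torques, N m; "ee_pos": TCP position; "tcp_rot": TCP orientation; "wrist_force": force on the tool from outside, world axes, zero at the start; "torque": the same for the moment, N m; "opening": finger opening in m.
Only numpy, scipy, OpenCV 4.12 (cv2) and the standard library are available. Lean on these libraries where they do the work, as an engineer would, in place of code of your own. Each camera call takes 0.05 s, during which the arm holds its last target. There are 200 camera calls.

## Working session

There is one attempt and no reset: what is moved stays moved. The work goes in short steps, Python scripts to look and compute and a tool call to move; the robot and the scene stay as the last step left them, time stands still between calls to the robot, and variables do not carry over. Pictures are saved under pics/ and viewed, about 8 in all and at most 12, crops included, and the job is handed in when it is done.

Besides the shell and the picture viewer there is one more tool, called after "Call:" as name(argument=value, ...), one argument or row to a line, values as JSON. apply_moves: Moves the arm, as the interface text tells. Its arguments: {"type":"object","properties":{"commands":{"type":"array"},"newtons":{"type":"number"}},"required":["commands"]}

```bash
mkdir -p pics
cat > h.py <<'E'
import numpy as np, cv2, pickle
from workcell import bot, cams
def grab(n):
    o=bot.get_obs(); c=cams.camera(n); c['obs']=o
    pickle.dump(c,open(f'{n}.pkl','wb')); return c
def cloud(c):
    K=c['camera_matrix'];d=c['depth'];v,u=np.mgrid[:d.shape[0],:d.shape[1]]
    P=np.stack([(u-K[0,2])/K[0,0]*d,(v-K[1,2])/K[1,1]*d,d],-1)
    if 'R' in c: W=(P-c['t'])@c['R']
    else:
        from scipy.spatial.transform import Rotation as Ro
        M=np.array(c['mount']); T=P@M[:3,:3].T+M[:3,3]
        R=Ro.from_euler('xyz',c['obs']['tcp_rot'],degrees=True).as_matrix()
        W=T@R.T+np.array(c['obs']['ee_pos'])
    W[d==0]=np.nan; return W
E
python3 - <<'E'
from h import *
o=bot.get_obs();print(o)
for n in ('top','side'):
    c=grab(n);cv2.imwrite(f'pics/{n}0.png',c['frame'])
    for k in ['barrel_center','stand','holder','v_rest','flank_near','stop_guide','amber_bottle','white_jar','vial_a','beaker','clear_bottle','lab_spatula']:
        print(n,k,[(np.round(r['rect']).astype(int).tolist(),round(r['confidence'],2)) for r in cams.spot_in(k,n)])
E
```

```text
{'time': 0.0, 'q': array([-6.39406277e+01,  5.01254031e+00,  1.00333917e+01,  9.51001785e+01,
       -1.28783044e-03,  9.00004807e+01]), 'qd': array([-0.06133181, -0.02651921,  0.09275466, -0.00868803, -0.04984426,
       -0.05318547]), 'joint_efforts': array([ 6.28966677e-05, -5.20388997e+01,  4.64803970e+01,  1.64070376e-02,
        4.70810608e-05, -1.43430697e-05]), 'ee_pos': array([ 0.24150562, -0.49387496,  0.23055974]), 'tcp_rot': array([-89.06943651,  89.9206625 , 116.98945601]), 'wrist_force': array([ 0.222272  ,  0.84919661, -0.01333982]), 'torque': array([-0.01837185, -0.01953154,  0.07297848]), 'opening': 0.0857616665840942}
top barrel_center [([218, 202, 263, 213], 0.63)]
top stand [([228, 241, 281, 277], 0.8), ([166, 225, 214, 260], 0.76), ([222, 194, 265, 217], 0.69), ([337, 205, 362, 216], 0.36)]
top holder [([331, 180, 406, 230], 0.78)]
top v_rest [([335, 184, 401, 224], 0.9)]
top flank_near [([364, 199, 403, 213], 0.42)]
top stop_guide [([338, 207, 367, 218], 0.54)]
top amber_bottle [([338, 127, 356, 148], 0.62)]
top white_jar [([275, 127, 292, 152], 0.7)]
top vial_a
[... 229 characters left out ...]
side barrel_center [([283, 255, 318, 315], 0.86)]
side stand [([351, 267, 402, 338], 0.81), ([286, 336, 359, 400], 0.76), ([270, 262, 331, 328], 0.68), ([282, 256, 318, 314], 0.58)]
side holder [([338, 156, 378, 224], 0.75)]
side v_rest [([346, 158, 374, 211], 0.85)]
side flank_near [([364, 160, 372, 181], 0.44)]
side stop_guide [([348, 174, 365, 203], 0.85)]
side amber_bottle [([276, 164, 290, 200], 0.62)]
side white_jar [([230, 207, 260, 242], 0.98)]
side vial_a [([210, 257, 221, 281], 0.6), ([223, 235, 231, 258], 0.59)]
side beaker [([172, 277, 210, 331], 0.95), ([362, 157, 372, 182], 0.67)]
side clear_bottle [([309, 143, 330, 184], 0.89), ([281, 254, 317, 316], 0.49)]
side lab_spatula []
```

Run:
```python
from h import *
t=pickle.load(open('top.pkl','rb'));s=pickle.load(open('side.pkl','rb'))
a=cv2.resize(t['frame'][110:300,150:450],(800,507),interpolation=cv2.INTER_CUBIC)
b=cv2.resize(s['frame'][140:400,150:420],(620,597),interpolation=cv2.INTER_CUBIC)
cv2.imwrite('pics/a.png',a);cv2.imwrite('pics/b.png',b)
W=cloud(t)
for n,(l,tp,r,bt) in dict(barrel=(218,202,263,213),s1=(228,241,281,277),s2=(166,225,214,260),holder=(331,180,406,230),stop=(338,207,367,218)).items():
    P=W[tp:bt,l:r].reshape(-1,3);P=P[~np.isnan(P[:,0])]
    print(n,np.round(np.median(P,0),3),np.round(np.percentile(P,[2,98],axis=0),3).tolist())
```

```text
barrel [0.505 0.2   0.068] [[0.488, 0.131, 0.001], [0.525, 0.288, 0.077]]
s1 [0.332 0.154 0.01 ] [[0.271, 0.067, -0.005], [0.39, 0.244, 0.055]]
s2 [0.382 0.382 0.011] [[0.324, 0.301, -0.005], [0.44, 0.465, 0.054]]
holder [ 0.525 -0.233  0.016] [[0.446, -0.364, -0.004], [0.615, -0.112, 0.122]]
stop [ 0.497 -0.177  0.073] [[0.481, -0.223, 0.055], [0.513, -0.13, 0.128]]
```

View pics/a.png

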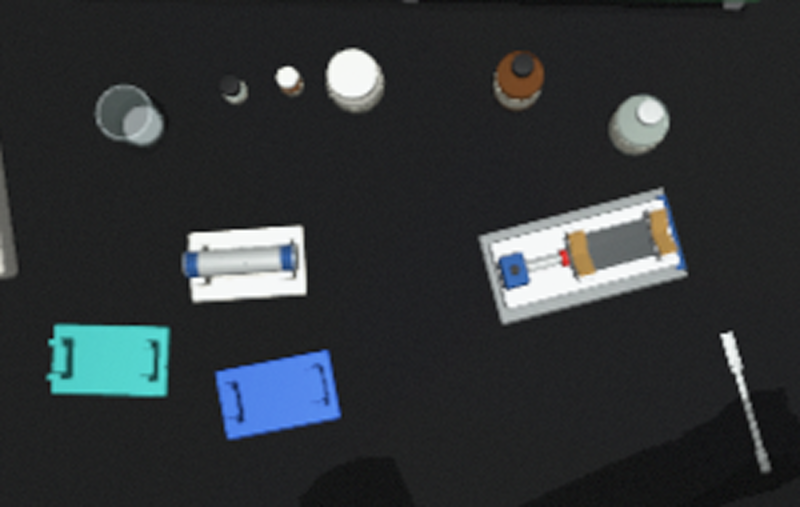

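View pics/b.png

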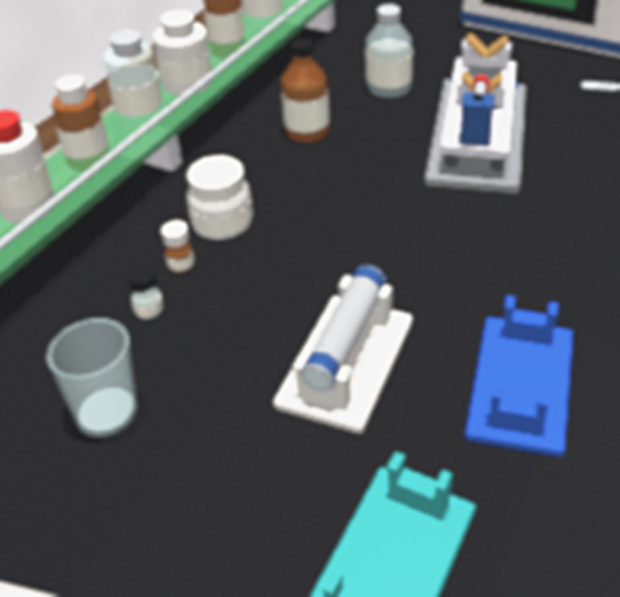

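Pictures 1 and 2. The barrel is in the white stand at top-view px (240,207). Look-alikes that I reject: the turquoise stand at (191,245) and the blue stand at (254,258), both empty, and the steel stop rod at (352,207). The V has brass supports at about (369,205) and (398,197), with the stop block on the left at (343,211), so V +y points left, towards world +y.

```bash
cat > meas.py <<'E'
from h import *
def line(P):
    m=P[:,:2].mean(0);u,s,v=np.linalg.svd(P[:,:2]-m);d=v[0]*np.sign(v[0][1]);return m,np.degrees(np.arctan2(-d[0],d[1])),d
def report(c):
    W=cloud(c);hsv=cv2.cvtColor(c['frame'],cv2.COLOR_BGR2HSV)
    X,Y,Z=W[...,0],W[...,1],W[...,2]
    b=(Z>.058)&(Z<.08)&(X>.46)&(X<.55)&(Y>.1)&(Y<.31)
    if b.sum()>30:
        P=W[b];m,a,d=line(P);s=(P[:,:2]-m)@d;e=np.percentile(s,[1,99]);n=np.array([-d[1],d[0]])
        w=np.percentile((P[:,:2]-m)@n,[2,98])
        print('barrel n',b.sum(),'mid',np.round(m+d*e.mean()+n*w.mean(),4),'yaw',a.round(2),'len',np.diff(e),'wid',np.diff(w),'ztop',np.percentile(P[:,2],[50,95]).round(4))
    reg=(X>.4)&(X<.66)&(Y>-.42)&(Y<-.05)
    hp=reg&(Z>.006)
    if hp.sum()>50:
        r=cv2.minAreaRect(W[reg&(Z>.008)&(Z<.03)][:,:2].astype(np.float32));print('holder rect',np.round(r[0],4),np.round(r[1],4),round(r[2],2))
    br=reg&(Z>.06)&(hsv[...,0]>8)&(hsv[...,0]<28)&(hsv[...,1]>100)
    if br.sum()>20:
        P=W[br];k=cv2.kmeans(P[:,:2].astype(np.float32),2,None,(3,50,1e-5),5,cv2.KMEANS_PP_CENTERS)
        C=k[2][np.argsort(k[2][:,1])];d=C[1]-C[0];print('brass',C.round(4).tolist(),'sep',np.linalg.norm(d).round(4),'mid',C.mean(0).round(4),'yaw',np.degrees(np.arctan2(-d[0],d[1])).round(2),np.percentile(P[:,2],[2,98]).round(3))
        for i in (0,1):print('  box',[np.round(q,4) for q in cv2.minAreaRect(P[k[1][:,0]==i][:,:2].astype(np.float32))])
    bl=reg&(Z>.11)&(Z<.135)&(hsv[...,0]>95)&(hsv[...,0]<130)&(hsv[...,1]>80)
    if bl.sum()>5:
        print('stop block',W[bl].mean(0).round(4),[np.round(q,4) for q in cv2.minAreaRect(W[bl][:,:2].astype(np.float32))])
    rd=reg&(Z>.08)&((hsv[...,0]<6)|(hsv[...,0]>172))&(hsv[...,1]>130)
    if rd.sum()>5: print('red tip',W[rd].mean(0).round(4),W[rd].min(0).round(4),W[rd].max(0).round(4))
E
python3 - <<'E'
from meas import *
for n in('top','side'):
    print(n);report(pickle.load(open(n+'.pkl','rb')))
c=pickle.load(open('top.pkl','rb'));print(c['camera_matrix'][0,0], -c['R'].T@c['t'])
E
```

```text
top
barrel n 407 mid [0.5053 0.1994] yaw 6.16 len [0.13743435] wid [0.03122186] ztop [0.069  0.0754]
holder rect [ 0.5273 -0.2385] [0.2512 0.3608] 0.23
brass [[0.5515999794006348, -0.3239000141620636], [0.5224999785423279, -0.22499999403953552]] sep 0.1031 mid [ 0.5371 -0.2744] yaw 16.36 [0.079 0.107]
  box [array([ 0.5225, -0.2259]), array([0.0515, 0.0188]), np.float64(15.7152)]
  box [array([ 0.5513, -0.3254]), array([0.0524, 0.0176]), np.float64(15.7549)]
stop block [ 0.4981 -0.1426  0.1227] [array([ 0.498, -0.143]), array([0.0381, 0.0268]), np.float64(17.6714)]
red tip [ 0.5161 -0.2036  0.1134] [ 0.5097 -0.2092  0.1031] [ 0.5224 -0.1992  0.1192]
side
barrel n 763 mid [0.5041 0.2041] yaw 5.2 len [0.13912434] wid [0.03073798] ztop [0.0696 0.0731]
holder rect [ 0.5256 -0.2321] [0.1196 0.2523] 16.32
brass [[0.5526999831199646, -0.320499986410141], [0.5220999717712402, -0.21960000693798065]] sep 0.1054 mid [ 0.5374 -0.2701] yaw 16.89 [0.083 0.105]
  box [array([ 0.5492, -0.3086]), array([0.0525, 0.0511]), np.float64(13.6484)]
  box [array([ 0.5221, -0.2204]), array([0.0333, 0.0438]), np.float64(80.9664)]
stop block [ 0.497  -0.1336  0.1199] [array([ 0.4987, -0.1388]), array([0.0377, 0.0303]), np.float64(11.8787)]
red tip [ 0.5156 -0.2006  0.1144] [ 0.5074 -0.2042  0.112 ] [ 0.5251 -0.1962  0.1172]
415.1936340711627 [ 0.42036788 -0.06567195  1.45764975]
```

```bash
cat > plan.py <<'E'
from h import *
from scipy.spatial.transform import Rotation as Ro
# shift (tool axes) and turn for TCP target p and barrel/V yaw (jaws open across it)
def plan(p,yaw,o=None):
    o=o or bot.get_obs();R=Ro.from_euler('xyz',o['tcp_rot'],degrees=True).as_matrix()
    s=R.T@(np.array(p)-o['ee_pos']);g=np.array([np.cos(np.radians(yaw)),np.sin(np.radians(yaw)),0])
    best=[]
    for k in(1,-1):
        l=R.T@(g*k);best.append(round(float(np.arctan2(l[2],l[1])),4))
    print('t',round(o['time'],2),'shift',s.round(4).tolist(),'roll options',best,'q6',o['q'][5].round(1),'ee',o['ee_pos'].round(4),'toolx',R[:,0].round(4),'tooly',R[:,1].round(3),'F',o['wrist_force'].round(2),'op',round(o['opening'],4))
E
python3 - <<'E'
from plan import *
plan((.52,-.25,.33),16)
c=grab('wrist');print(c['mount'].round(3),c['camera_matrix'].round(1))
E
```

```text
t 1.3 shift [-0.0987, -0.097, -0.3573] roll options [-1.3953, 1.7463] q6 90.0 ee [ 0.2416 -0.4941  0.2313] toolx [ 0. -0. -1.] tooly [ 0.439 -0.898  0.   ] F [ 0.73 -0.68 -0.28] op 0.0854
[[ 0.    -0.281  0.96  -0.143]
 [ 1.    -0.    -0.001 -0.001]
 [ 0.     0.96   0.281 -0.071]
 [ 0.     0.     0.     1.   ]] [[312.2   0.  313.3]
 [  0.  312.2 204.8]
 [  0.    0.    1. ]]
```

Call:
apply_moves(
  commands=[
    [-0.099, -0.097, -0.357, -1.395, 1],
    [-0.099, -0.097, -0.357, -1.395, 1],
    [-0.099, -0.097, -0.357, -1.395, 1],
    [-0.099, -0.097, -0.357, -1.395, 1],
    [-0.099, -0.097, -0.357, -1.395, 1],
    [-0.099, -0.097, -0.357, -1.395, 1],
    [-0.099, -0.097, -0.357, -1.395, 1],
    [-0.099, -0.097, -0.357, -1.395, 1],
    [-0.099, -0.097, -0.357, -1.395, 1],
    [-0.099, -0.097, -0.357, -1.395, 1],
    [-0.099, -0.097, -0.357, -1.395, 1],
    [-0.099, -0.097, -0.357, -1.395, 1],
  ],
)

```text
time: 2.55
ee_pos: [0.5197, -0.2502, 0.3302]
tcp_rot: [-131.6, 90.0, 154.2]
wrist_force: [-0.0, 0.1, 0.3]
opening: 0.0853
```

Run:
```python
from plan import *
from meas import report
c=grab('wrist');report(c);cv2.imwrite('pics/w1.png',c['frame'])
plan((.505,.2,.25),6)
```

```text
holder rect [ 0.5271 -0.2337] [0.1202 0.2497] 16.35
brass [[0.5527999997138977, -0.32179999351501465], [0.5238000154495239, -0.22290000319480896]] sep 0.1031 mid [ 0.5383 -0.2724] yaw 16.34 [0.081 0.105]
  box [array([ 0.5532, -0.3222]), array([0.0553, 0.0211]), np.float64(16.9547)]
  box [array([ 0.5243, -0.2254]), array([0.0548, 0.0259]), np.float64(15.827)]
stop block [ 0.4997 -0.1408  0.1221] [array([ 0.4998, -0.1407]), array([0.0396, 0.0291]), np.float64(16.1713)]
red tip [ 0.5172 -0.2007  0.1145] [ 0.5073 -0.2063  0.1085] [ 0.5274 -0.1957  0.1179]
t 2.6 shift [0.0803, 0.1092, -0.4371] roll options [0.1724, -2.9692] q6 48.4 ee [ 0.5195 -0.2503  0.3303] toolx [-0.  0. -1.] tooly [ 0.962  0.274 -0.   ] F [ 0.22  0.29 -0.38] op 0.0853
```

View pics/w1.png

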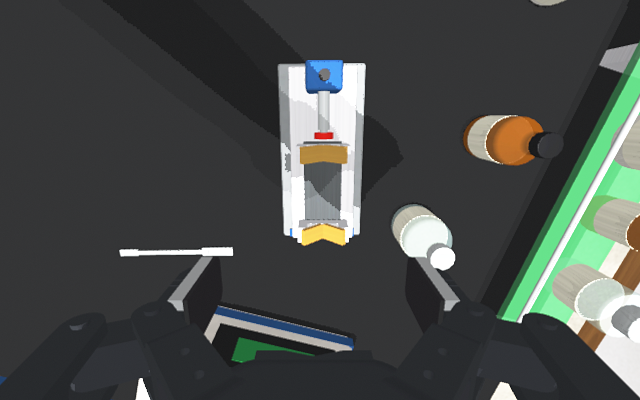

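Picture 3, wrist view: holder at px (322,150), red tip (323,135), brass supports (323,155) and (323,235), clear bottle (425,225), spatula (177,252). The holder rectangle is 120 x 250 mm as specified. It puts the V midpoint at (0.5384, -0.2722) with yaw 16.35°, and the brass fit agrees. Next, above the barrel.

Call:
apply_moves(
  commands=[
    [0.08, 0.109, -0.437, 0.172, 1],
    [0.08, 0.109, -0.437, 0.172, 1],
    [0.08, 0.109, -0.437, 0.172, 1],
    [0.08, 0.109, -0.437, 0.172, 1],
    [0.08, 0.109, -0.437, 0.172, 1],
    [0.08, 0.109, -0.437, 0.172, 1],
    [0.08, 0.109, -0.437, 0.172, 1],
    [0.08, 0.109, -0.437, 0.172, 1],
    [0.08, 0.109, -0.437, 0.172, 1],
    [0.08, 0.109, -0.437, 0.172, 1],
    [0.08, 0.109, -0.437, 0.172, 1],
    [0.08, 0.109, -0.437, 0.172, 1],
  ],
)

```text
time: 3.8
ee_pos: [0.5049, 0.199, 0.2506]
tcp_rot: [34.7, 90.0, -49.4]
wrist_force: [0.4, -0.3, -0.6]
opening: 0.0851
```

Run:
```python
from plan import *
from meas import report
c=grab('wrist');report(c);cv2.imwrite('pics/w2.png',c['frame'][0:300,120:520])
W=cloud(c);st=(W[...,2]<.03)&(W[...,2]>.004)&(W[...,0]>.43)&(W[...,0]<.58)&(W[...,1]>.09)&(W[...,1]<.31)
print('stand',cv2.minAreaRect(W[st][:,:2].astype(np.float32)))
plan((.505,.2,.034),6)
```

```text
barrel n 3906 mid [0.5061 0.2043] yaw 5.72 len [0.13638161] wid [0.03123191] ztop [0.0701 0.0727]
stand ((0.5060253739356995, 0.20468807220458984), (0.09010228514671326, 0.1496746987104416), 5.482895851135254)
t 3.85 shift [0.2168, -0.0001, -0.0014] roll options [-0.0013, 3.1403] q6 105.6 ee [0.5051 0.1986 0.2508] toolx [ 6.e-04 -1.e-04 -1.e+00] tooly [0.995 0.103 0.001] F [-0.85 -0.19 -0.27] op 0.0855
```

View pics/w2.png

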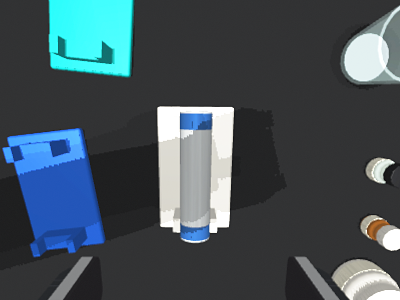

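Picture 4, crop check: the steel barrel with blue bands lies in the white stand at crop px (195,178); the blue (55,195) and turquoise (92,35) stands are empty. Stand fit is 90 x 150 mm at (0.506, 0.2045), which matches the barrel. Descend and grip.

Call:
apply_moves(
  commands=[
    [0.05, 0.0015, -0.0056, 0.006, 1],
    [0.1, 0.0015, -0.0056, 0.006, 1],
    [0.15, 0.0015, -0.0056, 0.006, 1],
    [0.18, 0.0015, -0.0056, 0.006, 1],
    [0.2, 0.0015, -0.0056, 0.006, 1],
    [0.21, 0.0015, -0.0056, 0.006, 1],
    [0.2165, 0.0015, -0.0056, 0.006, 1],
    [0.2165, 0.0015, -0.0056, 0.006, 1],
    [0.2165, 0.0015, -0.0056, 0.006, 0.2],
    [0.2165, 0.0015, -0.0056, 0.006, -0.2],
    [0.2165, 0.0015, -0.0056, 0.006, -0.3],
    [0.2165, 0.0015, -0.0056, 0.006, -0.4],
  ],
  newtons=30,
)

```text
time: 5.05
ee_pos: [0.5066, 0.2046, 0.035]
tcp_rot: [94.5, 89.9, 10.1]
wrist_force: [-0.3, -0.1, 1.7]
opening: 0.0335
```

Call:
apply_moves(
  commands=[
    [0, 0, 0, 0, -0.6],
    [0, 0, 0, 0, -0.8],
    [0, 0, 0, 0, -1],
    [0, 0, 0, 0, -1],
    [0, 0, 0, 0, -1],
    [0, 0, 0, 0, -1],
  ],
  newtons=50,
)

```text
time: 5.65
ee_pos: [0.5066, 0.2046, 0.0351]
tcp_rot: [96.5, 89.9, 12.1]
wrist_force: [-0.9, -0.3, 2.6]
opening: 0.0326
```

Run:
```python
from plan import *
plan((.506,.2043,.034),5.6)
```

```text
t 5.65 shift [0.0011, -0.0006, 0.0002] roll options [-0.0002, 3.1414] q6 106.4 ee [0.5066 0.2046 0.0351] toolx [ 1.8e-03  4.0e-04 -1.0e+00] tooly [0.995 0.097 0.002] F [-0.89 -0.28  2.59] op 0.0326
```

Call:
apply_moves(
  commands=[
    [-0.005, 0, 0, 0, -1],
    [-0.02, 0, 0, 0, -1],
    [-0.06, 0, 0, 0, -1],
    [-0.11, 0, 0, 0, -1],
    [-0.15, 0, 0, 0, -1],
    [-0.165, 0, 0, 0, -1],
    [-0.165, 0, 0, 0, -1],
  ],
)

```text
time: 6.35
ee_pos: [0.5073, 0.2049, 0.2039]
tcp_rot: [104.4, 89.6, 20.0]
wrist_force: [0.6, -0.1, -2.4]
opening: 0.0324
```

Run:
```python
from plan import *
plan((.5435,-.2895,.20),16.35)
```

```text
t 6.35 shift [0.0029, -0.0121, 0.4956] roll options [-0.1879, 2.9537] q6 106.4 ee [0.5073 0.2049 0.2039] toolx [ 0.0068  0.0025 -1.    ] tooly [0.995 0.097 0.007] F [ 0.61 -0.09 -2.42] op 0.0324
```

Call:
apply_moves(
  commands=[
    [0.003, -0.001, 0.04, -0.02, -1],
    [0.003, -0.003, 0.09, -0.04, -1],
    [0.003, -0.004, 0.14, -0.06, -1],
    [0.003, -0.005, 0.19, -0.08, -1],
    [0.003, -0.006, 0.24, -0.1, -1],
    [0.003, -0.007, 0.29, -0.12, -1],
    [0.003, -0.009, 0.34, -0.14, -1],
    [0.003, -0.01, 0.39, -0.16, -1],
    [0.003, -0.011, 0.44, -0.18, -1],
    [0.003, -0.012, 0.48, -0.188, -1],
    [0.003, -0.012, 0.4956, -0.188, -1],
    [0.003, -0.012, 0.4956, -0.188, -1],
  ],
)

```text
time: 7.55
ee_pos: [0.543, -0.2911, 0.198]
tcp_rot: [113.6, 89.7, 39.8]
wrist_force: [0.7, 0.5, -2.8]
opening: 0.0326
```

Run:
```python
from plan import *
plan((.5435,-.2895,.20),16.35)
c=grab('wrist');cv2.imwrite('pics/w3.png',c['frame'][:,120:520])
W=cloud(c);b=(W[...,2]>.215)&(W[...,2]<.26)&(np.hypot(W[...,0]-.5435,W[...,1]+.2895)<.1)
from meas import line
P=W[b];print(b.sum());m,a,d=line(P);print(m,a,P.min(0),P.max(0))
```

```text
bash:   731 Killed                     python3 - <<'E'
from plan import *
plan((.5435,-.2895,.20),16.35)
c=grab('wrist');cv2.imwrite('pics/w3.png',c['frame'][:,120:520])
W=cloud(c);b=(W[...,2]>.215)&(W[...,2]<.26)&(np.hypot(W[...,0]-.5435,W[...,1]+.2895)<.1)
from meas import line
P=W[b];print(b.sum());m,a,d=line(P);print(m,a,P.min(0),P.max(0))
E
```

View pics/w3.png

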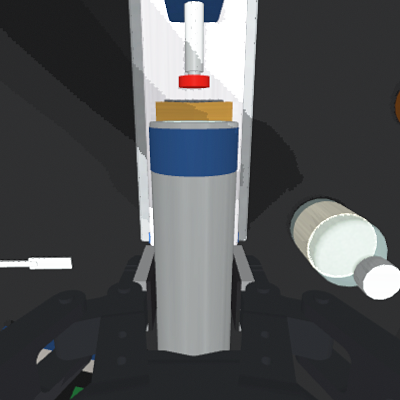

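Picture 5: barrel held at crop px (195,240), aligned over the V, red tip at (194,82), holder rails straight on either side. The SVD blew memory; I'll measure the barrel's tilt in hand a lighter way.

Run:
```python
from plan import *
plan((.5435,-.2895,.20),16.35)
c=pickle.load(open('wrist.pkl','rb'));W=cloud(c)
a=np.radians(16.35);ex=np.array([np.cos(a),np.sin(a)]);ey=np.array([-np.sin(a),np.cos(a)])
D=W[...,:2]-np.array([.5384,-.2722]);x=D@ex;y=D@ey;z=W[...,2]
b=(z>.20)&(z<.26)&(abs(x)<.025)&(y>0.0)&(y<.07)
for lo in np.arange(0,.06,.01):
    m=b&(y>lo)&(y<lo+.01)
    if m.sum()>20:
        q=np.percentile(x[m],[1,99]);print(lo.round(2),m.sum(),'xmid',q.mean().round(4),'w',np.diff(q).round(4),'ztop',np.percentile(z[m&(abs(x-q.mean())<.004)],50).round(4))
print('yend',np.percentile(y[b],99.5))
o=c['obs'];d=o['ee_pos'][:2]-np.array([.5384,-.2722]);print('tcp in V',d@ex,d@ey,o['ee_pos'][2])
r=(abs(x)<.02)&(y>.055)&(y<.1)&(z>.095)&(z<.12);h=cv2.cvtColor(c['frame'],cv2.COLOR_BGR2HSV)
r&=((h[...,0]<6)|(h[...,0]>172))&(h[...,1]>130);print('red x,y',x[r].mean(),np.percentile(y[r],[1,99]),np.percentile(z[r],[50,98]))
```

```text
t 7.6 shift [-0.0015, 0.0004, -0.0001] roll options [-0.0014, 3.1402] q6 45.5 ee [ 0.5431 -0.2897  0.1985] toolx [ 0.0047  0.0039 -1.    ] tooly [0.96  0.28  0.006] F [-0.78  0.61 -3.73] op 0.0327
0.0 1951 xmid -0.001 w [0.0322] ztop 0.2349
0.01 2092 xmid -0.001 w [0.0321] ztop 0.2349
0.02 2262 xmid -0.001 w [0.0322] ztop 0.2349
0.03 2448 xmid -0.0009 w [0.0321] ztop 0.2352
0.04 2720 xmid -0.0009 w [0.0321] ztop 0.2351
0.05 34 xmid -0.0042 w [0.0153] ztop 0.215
yend 0.04995494943763595
tcp in V -0.0009209231880869743 -0.019466771963357256 0.1980033050191788
red x,y -0.0003492890221198844 [0.07098386 0.07751605] [0.11462799 0.11733086]
```

Call:
apply_moves(
  commands=[
    [0.03, 0.001, -0.0015, 0, -1],
    [0.06, 0.001, -0.0015, 0, -1],
    [0.08, 0.001, -0.0015, 0, -1],
    [0.095, 0.001, -0.0015, 0, -1],
    [0.102, 0.001, -0.0015, 0, -1],
    [0.106, 0.001, -0.0015, 0, -1],
    [0.108, 0.001, -0.0015, 0, -1],
    [0.108, 0.001, -0.0015, 0, -1],
    [0.108, 0.001, -0.0015, 0, -1],
  ],
)

```text
time: 8.5
ee_pos: [0.5445, -0.2877, 0.0914]
tcp_rot: [103.2, 89.6, 29.5]
wrist_force: [-0.6, 0.1, -2.3]
opening: 0.0326
```

```bash
cat > st.py <<'E'
from plan import *
a=np.radians(16.35);ex=np.array([np.cos(a),np.sin(a)]);ey=np.array([-np.sin(a),np.cos(a)])
def st(n=3):
    for i in range(n):
        if i: cams.camera('side')
        o=bot.get_obs();d=o['ee_pos'][:2]-np.array([.5384,-.2722]);F=o['wrist_force'];R=Ro.from_euler('xyz',o['tcp_rot'],degrees=True).as_matrix();T=o['torque']
        print('t',round(o['time'],2),'Vx %.4f Vy %.4f axis z %.4f'%(d@ex,d@ey,o['ee_pos'][2]+.0199),'F Vx %.2f Vy %.2f z %.2f'%(F[:2]@ex,F[:2]@ey,F[2]),'T x %.2f y %.2f z %.2f'%(T[:2]@ex,T[:2]@ey,T[2]),'toolx',R[:,0].round(4),'jawyaw %.2f'%np.degrees(np.arctan2(R[1,1],R[0,1])),'op %.4f'%o['opening'])
if __name__=='__main__': st()
E
python3 st.py
```

```text
t 8.5 Vx 0.0015 Vy -0.0166 axis z 0.1113 F Vx -0.55 Vy 0.22 z -2.26 T x -0.02 y 0.02 z -0.01 toolx [ 0.0058  0.0033 -1.    ] jawyaw 16.26 op 0.0326
t 8.55 Vx 0.0015 Vy -0.0166 axis z 0.1112 F Vx 0.37 Vy -1.25 z -2.75 T x 0.05 y 0.05 z -0.00 toolx [ 0.0057  0.0034 -1.    ] jawyaw 16.26 op 0.0325
t 8.6 Vx 0.0014 Vy -0.0166 axis z 0.1111 F Vx 0.39 Vy -0.24 z -1.64 T x 0.01 y 0.05 z -0.01 toolx [ 0.0056  0.0034 -1.    ] jawyaw 16.26 op 0.0327
```

Call:
apply_moves(
  commands=[
    [0.001, -0.001, 0.002, 0, -1],
    [0.002, -0.001, 0.002, 0, -1],
    [0.003, -0.001, 0.002, 0, -1],
    [0.004, -0.001, 0.002, 0, -1],
    [0.005, -0.001, 0.002, 0, -1],
    [0.006, -0.001, 0.002, 0, -1],
    [0.006, -0.001, 0.002, 0, -1],
    [0.006, -0.001, 0.002, 0, -1],
  ],
)

```text
time: 9.4
ee_pos: [0.5441, -0.2899, 0.0853]
tcp_rot: [104.7, 89.6, 31.0]
wrist_force: [-0.5, -0.4, -1.8]
opening: 0.0326
```

```bash
python3 st.py
```

```text
t 9.4 Vx 0.0005 Vy -0.0186 axis z 0.1052 F Vx -0.59 Vy -0.29 z -1.83 T x 0.08 y 0.09 z -0.02 toolx [ 0.0056  0.0034 -1.    ] jawyaw 16.26 op 0.0326
t 9.45 Vx 0.0005 Vy -0.0186 axis z 0.1052 F Vx -1.09 Vy 0.84 z -1.14 T x 0.11 y 0.08 z 0.03 toolx [ 0.0057  0.0034 -1.    ] jawyaw 16.26 op 0.0326
t 9.5 Vx 0.0004 Vy -0.0186 axis z 0.1051 F Vx -0.61 Vy 1.09 z -1.73 T x 0.09 y 0.06 z 0.01 toolx [ 0.0056  0.0034 -1.    ] jawyaw 16.26 op 0.0329
```

Call:
apply_moves(
  commands=[
    [0.0005, 0, 0, 0, -1],
    [0.001, 0, 0, 0, -1],
    [0.0015, 0, 0, 0, -1],
    [0.0015, 0, 0, 0, -1],
    [0.0015, 0, 0, 0, -1],
  ],
)

```text
time: 10.0
ee_pos: [0.5442, -0.2899, 0.0839]
tcp_rot: [102.5, 89.6, 28.8]
wrist_force: [-0.4, 0.7, 2.8]
opening: 0.033
```

```bash
python3 st.py
```

```text
t 10.0 Vx 0.0006 Vy -0.0186 axis z 0.1038 F Vx -0.20 Vy 0.84 z 2.78 T x 0.29 y 0.09 z 0.09 toolx [ 0.006   0.0033 -1.    ] jawyaw 16.27 op 0.0330
t 10.05 Vx 0.0005 Vy -0.0187 axis z 0.1038 F Vx -0.25 Vy 1.06 z 3.32 T x 0.31 y 0.14 z 0.10 toolx [ 0.0059  0.0033 -1.    ] jawyaw 16.26 op 0.0329
t 10.1 Vx 0.0005 Vy -0.0186 axis z 0.1038 F Vx -0.72 Vy 0.66 z 3.05 T x 0.28 y 0.08 z 0.08 toolx [ 0.0059  0.0033 -1.    ] jawyaw 16.26 op 0.0327
```

Call:
apply_moves(
  commands=[
    [0, 0, 0, 0, -0.1],
    [0, 0, 0, 0, 0.0],
    [-0.001, 0, 0, 0, 0.05],
    [-0.001, 0, 0, 0, 0.05],
    [-0.001, 0, 0, 0, 0.05],
    [-0.001, 0, 0, 0, 0.05],
  ],
  newtons=20,
)

```text
time: 10.7
ee_pos: [0.5442, -0.2899, 0.0848]
tcp_rot: [103.6, 89.6, 29.9]
wrist_force: [-0.8, -1.0, 0.3]
opening: 0.0451
```

Run:
```python
from st import *
st(1)
c=grab('wrist');cv2.imwrite('pics/w4.png',c['frame'][:,120:520]);W=cloud(c)
D=W[...,:2]-np.array([.5384,-.2722]);x=D@ex;y=D@ey;z=W[...,2]
b=(z>.095)&(z<.14)&(abs(x)<.022)&(y>0.0)&(y<.06)
for lo in np.arange(0,.06,.01):
    m=b&(y>lo)&(y<lo+.01)
    if m.sum()>20:
        q=np.percentile(x[m],[1,99]);print(lo.round(2),m.sum(),'xmid',q.mean().round(4),'w',np.diff(q).round(4),'ztop',np.percentile(z[m&(abs(x-q.mean())<.004)],50).round(4))
h=cv2.cvtColor(c['frame'],cv2.COLOR_BGR2HSV);bl=b&(h[...,0]>95)&(h[...,0]<130)&(h[...,1]>100)&(z>.112);print('blue band y',np.percentile(y[bl],[1,99.5]))
r=(abs(x)<.02)&(y>.055)&(y<.1)&(z>.095)&(z<.12)
r&=((h[...,0]<6)|(h[...,0]>172))&(h[...,1]>130);print('red y',np.percentile(y[r],[1,99]))
```

```text
t 10.7 Vx 0.0005 Vy -0.0186 axis z 0.1047 F Vx -1.02 Vy -0.72 z 0.32 T x -0.02 y 0.06 z 0.02 toolx [ 0.0059  0.0034 -1.    ] jawyaw 16.26 op 0.0451
0.0 1948 xmid -0.0001 w [0.0322] ztop 0.122
0.01 2082 xmid -0.0 w [0.0322] ztop 0.1219
0.02 2244 xmid 0.0 w [0.0323] ztop 0.122
0.03 2438 xmid 0.0 w [0.032] ztop 0.1222
0.04 3192 xmid -0.0 w [0.0431] ztop 0.1222
0.05 1574 xmid -0.0 w [0.0436] ztop 0.1206
blue band y [0.0329051  0.04836225]
red y [0.07078789 0.07771585]
```

View pics/w4.png

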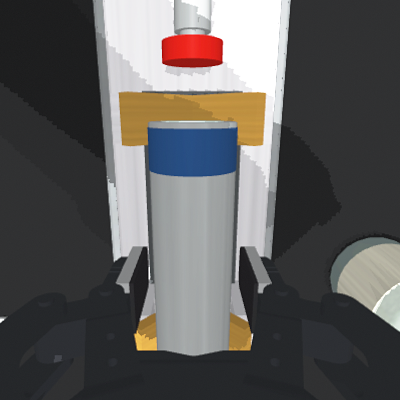

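Picture 6: the barrel, freely released, lies in the V on both brass supports at crop px (195,240), with a gap to the red tip at (192,50). Its top is 0.122 m and level, axis 0.105 m, x offset 0, so it is seated and clear by about 20 mm. Regrip and slide.

Call:
apply_moves(
  commands=[
    [0, 0, 0, 0, -0.2],
    [0, 0, 0, 0, -0.4],
    [0, 0, 0, 0, -0.8],
    [0, 0, 0, 0, -1],
    [0, 0, 0, 0, -1],
    [0, 0, 0, 0, -1],
  ],
  newtons=60,
)

```text
time: 11.35
ee_pos: [0.5442, -0.2899, 0.0849]
tcp_rot: [102.5, 89.6, 28.8]
wrist_force: [-1.0, -0.2, 2.5]
opening: 0.0328
```

```bash
python3 st.py
```

```text
t 11.35 Vx 0.0005 Vy -0.0186 axis z 0.1048 F Vx -1.00 Vy 0.05 z 2.53 T x 0.12 y 0.14 z 0.00 toolx [ 0.006   0.0033 -1.    ] jawyaw 16.26 op 0.0328
t 11.4 Vx 0.0005 Vy -0.0187 axis z 0.1048 F Vx -0.82 Vy 0.80 z 2.23 T x 0.09 y 0.14 z 0.02 toolx [ 0.0059  0.0032 -1.    ] jawyaw 16.26 op 0.0326
t 11.45 Vx 0.0006 Vy -0.0187 axis z 0.1048 F Vx -0.95 Vy 0.60 z 2.90 T x 0.12 y 0.14 z -0.00 toolx [ 0.006   0.0032 -1.    ] jawyaw 16.26 op 0.0324
```

Call:
apply_moves(
  commands=[
    [0, 0, -0.002, 0, -1],
    [0, 0, -0.004, 0, -1],
    [0, 0, -0.006, 0, -1],
    [0, 0, -0.008, 0, -1],
    [0, 0, -0.01, 0, -1],
    [0, 0, -0.012, 0, -1],
    [0, 0, -0.013, 0, -1],
    [0, 0, -0.014, 0, -1],
    [0, 0, -0.014, 0, -1],
  ],
)

```text
time: 12.35
ee_pos: [0.5402, -0.2763, 0.0849]
tcp_rot: [104.5, 89.6, 30.7]
wrist_force: [0.3, -1.5, 3.3]
opening: 0.0326
```

```bash
python3 st.py
```

```text
t 12.35 Vx 0.0006 Vy -0.0045 axis z 0.1048 F Vx -0.15 Vy -1.53 z 3.32 T x -0.33 y 0.14 z -0.04 toolx [ 0.0059  0.0035 -1.    ] jawyaw 16.27 op 0.0326
t 12.4 Vx 0.0006 Vy -0.0045 axis z 0.1048 F Vx -0.85 Vy -1.27 z 2.18 T x -0.32 y 0.12 z -0.06 toolx [ 0.0059  0.0036 -1.    ] jawyaw 16.27 op 0.0325
t 12.45 Vx 0.0006 Vy -0.0045 axis z 0.1048 F Vx -0.70 Vy -1.38 z 2.55 T x -0.27 y 0.15 z -0.10 toolx [ 0.0058  0.0036 -1.    ] jawyaw 16.27 op 0.0328
```

Sliding friction is about 1.4 N and there's no contact yet. Creeping on.

Call:
apply_moves(
  commands=[
    [0, 0, -0.0007, 0, -1],
    [0, 0, -0.0014, 0, -1],
    [0, 0, -0.002, 0, -1],
    [0, 0, -0.0027, 0, -1],
    [0, 0, -0.0034, 0, -1],
    [0, 0, -0.004, 0, -1],
    [0, 0, -0.004, 0, -1],
  ],
)

```text
time: 13.15
ee_pos: [0.539, -0.2724, 0.0849]
tcp_rot: [106.8, 89.6, 33.0]
wrist_force: [-0.1, -1.5, 3.1]
opening: 0.0325
```

```bash
python3 st.py
```

```text
t 13.15 Vx 0.0006 Vy -0.0003 axis z 0.1048 F Vx -0.53 Vy -1.40 z 3.12 T x -0.45 y 0.15 z -0.09 toolx [ 0.0058  0.0038 -1.    ] jawyaw 16.27 op 0.0325
t 13.2 Vx 0.0006 Vy -0.0003 axis z 0.1048 F Vx 0.13 Vy -2.16 z 2.20 T x -0.41 y 0.16 z -0.01 toolx [ 0.0057  0.0038 -1.    ] jawyaw 16.27 op 0.0327
t 13.25 Vx 0.0006 Vy -0.0004 axis z 0.1048 F Vx 0.11 Vy -2.66 z 2.41 T x -0.43 y 0.16 z -0.10 toolx [ 0.0057  0.0038 -1.    ] jawyaw 16.27 op 0.0325
```

Call:
apply_moves(
  commands=[
    [0, 0, -0.0005, 0, -1],
    [0, 0, -0.001, 0, -1],
    [0, 0, -0.0015, 0, -1],
    [0, 0, -0.002, 0, -1],
    [0, 0, -0.002, 0, -1],
  ],
)

```text
time: 13.75
ee_pos: [0.5384, -0.2704, 0.0849]
tcp_rot: [107.9, 89.6, 34.2]
wrist_force: [0.5, -2.5, 2.3]
opening: 0.0328
```

```bash
python3 st.py
```

```text
t 13.75 Vx 0.0005 Vy 0.0017 axis z 0.1048 F Vx -0.20 Vy -2.60 z 2.29 T x -0.52 y 0.11 z -0.06 toolx [ 0.0057  0.0039 -1.    ] jawyaw 16.27 op 0.0328
t 13.8 Vx 0.0006 Vy 0.0017 axis z 0.1048 F Vx -0.31 Vy -2.97 z 1.79 T x -0.54 y 0.14 z -0.04 toolx [ 0.0057  0.0039 -1.    ] jawyaw 16.27 op 0.0327
t 13.85 Vx 0.0006 Vy 0.0017 axis z 0.1048 F Vx -0.47 Vy -3.13 z 2.58 T x -0.51 y 0.08 z -0.06 toolx [ 0.0057  0.0039 -1.    ] jawyaw 16.27 op 0.0327
```

Call:
apply_moves(
  commands=[
    [0, 0, -0.0005, 0, -1],
    [0, 0, -0.001, 0, -1],
    [0, 0, -0.0015, 0, -1],
    [0, 0, -0.002, 0, -1],
    [0, 0, -0.002, 0, -1],
  ],
)

```text
time: 14.35
ee_pos: [0.5381, -0.2692, 0.0851]
tcp_rot: [94.5, 89.6, 20.7]
wrist_force: [0.9, -6.4, 2.8]
opening: 0.0323
```

Run:
```python
from st import *
st(2)
c=grab('wrist');cv2.imwrite('pics/w5.png',c['frame'][0:260,120:520]);W=cloud(c)
D=W[...,:2]-np.array([.5384,-.2722]);x=D@ex;y=D@ey;z=W[...,2]
h=cv2.cvtColor(c['frame'],cv2.COLOR_BGR2HSV)
b=(abs(x)<.01)&(z>.112)&(y>0)&(y<.075)&(h[...,0]>95)&(h[...,0]<130)&(h[...,1]>100);print('blue band y',np.percentile(y[b],[1,99.5]))
for lo in np.arange(0,.06,.01):
    m=(abs(x)<.004)&(z>.11)&(y>lo)&(y<lo+.01);print(lo.round(2),np.median(z[m]).round(4))
r=(abs(x)<.02)&(y>.055)&(y<.1)&(z>.095)&(z<.12)
r&=((h[...,0]<6)|(h[...,0]>172))&(h[...,1]>130);print('red y',np.percentile(y[r],[1,99]))
```

```text
t 14.35 Vx 0.0006 Vy 0.0029 axis z 0.1050 F Vx -0.90 Vy -6.39 z 2.78 T x -1.34 y 0.20 z 0.06 toolx [ 0.0063  0.0024 -1.    ] jawyaw 16.25 op 0.0323
t 14.4 Vx 0.0006 Vy 0.0029 axis z 0.1050 F Vx -1.10 Vy -6.31 z 1.36 T x -1.30 y 0.20 z 0.07 toolx [ 0.0063  0.0024 -1.    ] jawyaw 16.26 op 0.0324
blue band y [0.05440084 0.06995274]
0.0 0.1219
0.01 0.1662
0.02 0.1219
0.03 0.1219
0.04 0.1219
0.05 0.1221
red y [0.07262476 0.07891552]
```

View pics/w5.png

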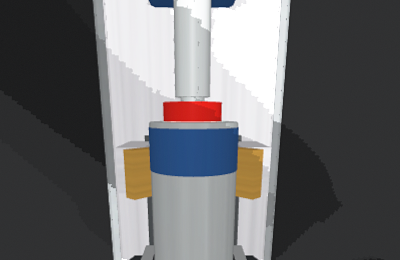

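Picture 7: the red tip (192,110) touches the barrel's end window (192,125). The tip has been pushed back about 1.5 mm and the axial force has risen to 6.3 N including friction, so contact is felt. Now I'll press down in steps, keeping the axial push.

Call:
apply_moves(
  commands=[
    [0.0005, 0, -0.001, 0, -1],
    [0.001, 0, -0.001, 0, -1],
    [0.0015, 0, -0.001, 0, -1],
    [0.002, 0, -0.001, 0, -1],
    [0.0025, 0, -0.001, 0, -1],
    [0.003, 0, -0.001, 0, -1],
    [0.0035, 0, -0.001, 0, -1],
    [0.004, 0, -0.001, 0, -1],
    [0.004, 0, -0.001, 0, -1],
  ],
)

```text
time: 15.35
ee_pos: [0.5381, -0.2691, 0.0815]
tcp_rot: [79.3, 89.6, 5.6]
wrist_force: [-0.1, -7.1, 3.8]
opening: 0.0325
```

```bash
python3 st.py
```

```text
t 15.35 Vx 0.0006 Vy 0.0030 axis z 0.1014 F Vx -2.14 Vy -6.81 z 3.79 T x -1.23 y 0.34 z 0.09 toolx [ 7.1e-03  7.0e-04 -1.0e+00] jawyaw 16.23 op 0.0325
t 15.4 Vx 0.0006 Vy 0.0030 axis z 0.1015 F Vx -0.83 Vy -6.97 z 5.29 T x -1.19 y 0.39 z 0.14 toolx [ 7.2e-03  6.0e-04 -1.0e+00] jawyaw 16.23 op 0.0327
t 15.45 Vx 0.0006 Vy 0.0030 axis z 0.1016 F Vx -1.20 Vy -6.88 z 4.22 T x -1.25 y 0.32 z 0.06 toolx [ 7.2e-03  6.0e-04 -1.0e+00] jawyaw 16.23 op 0.0321
```

Call:
apply_moves(
  commands=[
    [0.001, 0, -0.001, 0, -1],
    [0.0015, 0, -0.001, 0, -1],
    [0.002, 0, -0.001, 0, -1],
    [0.0025, 0, -0.001, 0, -1],
    [0.003, 0, -0.001, 0, -1],
    [0.0035, 0, -0.001, 0, -1],
    [0.004, 0, -0.001, 0, -1],
    [0.0045, 0, -0.001, 0, -1],
    [0.005, 0, -0.001, 0, -1],
    [0.005, 0, -0.001, 0, -1],
    [0.005, 0, -0.001, 0, -1],
  ],
)

```text
time: 16.55
ee_pos: [0.5382, -0.2692, 0.0776]
tcp_rot: [63.7, 89.5, -10.1]
wrist_force: [-0.7, -6.9, 7.3]
opening: 0.0323
```

```bash
cat > fin.py <<'E'
from st import *
st(2)
c=grab('wrist');cv2.imwrite('pics/w6.png',c['frame'][0:260,120:520]);W=cloud(c)
D=W[...,:2]-np.array([.5384,-.2722]);x=D@ex;y=D@ey;z=W[...,2]
h=cv2.cvtColor(c['frame'],cv2.COLOR_BGR2HSV)
b=(abs(x)<.01)&(z>.1)&(y>0)&(y<.08)&(h[...,0]>95)&(h[...,0]<130)&(h[...,1]>100);print('blue band y',np.percentile(y[b],[1,99.5]))
for lo in np.arange(0.02,.07,.01):
    m=(abs(x)<.004)&(z>.1)&(y>lo)&(y<lo+.01)
    k=(abs(x)<.022)&(z>.095)&(y>lo)&(y<lo+.01);print(lo.round(2),np.median(z[m]).round(4),'xmid',np.percentile(x[k],[1,99]).mean().round(4))
r=(abs(x)<.02)&(y>.055)&(y<.1)&(z>.095)&(z<.12)
r&=((h[...,0]<6)|(h[...,0]>172))&(h[...,1]>130);print('red y',np.percentile(y[r],[1,99]))
br=(h[...,0]>8)&(h[...,0]<28)&(h[...,1]>100)&(abs(y-.052)<.015)&(abs(x)<.04)&(z>.05);print('brass ztop',np.percentile(z[br],[90,98]).round(4))
E
python3 fin.py
```

```text
t 16.55 Vx 0.0007 Vy 0.0030 axis z 0.0975 F Vx -2.58 Vy -6.48 z 7.26 T x -1.23 y 0.55 z 0.10 toolx [ 0.0084 -0.0015 -1.    ] jawyaw 16.21 op 0.0323
t 16.6 Vx 0.0006 Vy 0.0030 axis z 0.0975 F Vx -3.11 Vy -6.79 z 6.79 T x -1.22 y 0.62 z 0.11 toolx [ 0.0084 -0.0015 -1.    ] jawyaw 16.21 op 0.0324
blue band y [0.05453959 0.07009534]
0.02 0.1145 xmid -0.0
0.03 0.1144 xmid 0.0004
0.04 0.1145 xmid -0.0001
0.05 0.1146 xmid -0.0001
0.06 0.1148 xmid 0.0002
red y [0.07254651 0.07888594]
brass ztop [0.0976 0.0983]
```

Call:
apply_moves(
  commands=[
    [0.0012, -0.0005, -0.001, 0, -1],
    [0.0014, -0.001, -0.001, 0, -1],
    [0.0017, -0.0015, -0.001, 0, -1],
    [0.0017, -0.0015, -0.001, 0, -1],
    [0.0017, -0.0015, -0.001, 0, -1],
    [0.0017, -0.0015, -0.001, 0, -1],
  ],
)

```text
time: 17.25
ee_pos: [0.5377, -0.2693, 0.0772]
tcp_rot: [57.6, 89.3, -16.1]
wrist_force: [3.2, -5.1, 6.3]
opening: 0.0326
```

```bash
python3 st.py; python3 fin.py
```

```text
t 17.25 Vx 0.0001 Vy 0.0029 axis z 0.0971 F Vx 1.66 Vy -5.84 z 6.28 T x -1.11 y -0.23 z 0.04 toolx [ 0.0116 -0.0034 -0.9999] jawyaw 16.21 op 0.0326
t 17.3 Vx 0.0001 Vy 0.0029 axis z 0.0971 F Vx 1.47 Vy -6.03 z 7.06 T x -1.11 y -0.26 z 0.05 toolx [ 0.0115 -0.0034 -0.9999] jawyaw 16.21 op 0.0327
t 17.35 Vx 0.0001 Vy 0.0029 axis z 0.0971 F Vx 1.27 Vy -5.30 z 6.72 T x -1.09 y -0.27 z 0.07 toolx [ 0.0116 -0.0034 -0.9999] jawyaw 16.21 op 0.0323
t 17.35 Vx 0.0001 Vy 0.0029 axis z 0.0971 F Vx 1.27 Vy -5.30 z 6.72 T x -1.09 y -0.27 z 0.07 toolx [ 0.0116 -0.0034 -0.9999] jawyaw 16.21 op 0.0323
t 17.4 Vx 0.0001 Vy 0.0029 axis z 0.0971 F Vx 1.03 Vy -6.42 z 6.90 T x -1.07 y -0.34 z 0.03 toolx [ 0.0116 -0.0034 -0.9999] jawyaw 16.21 op 0.0325
blue band y [0.05452601 0.07008507]
0.02 0.1141 xmid -0.0001
0.03 0.1141 xmid -0.0002
0.04 0.1141 xmid 0.0002
0.05 0.1143 xmid 0.0
0.06 0.1144 xmid -0.0001
red y [0.07255321 0.07889476]
brass ztop [0.0972 0.098 ]
```

Call:
apply_moves(
  commands=[
    [0.0013, -0.0003, -0.001, 0, -1],
    [0.0013, -0.0003, -0.001, 0, -1],
    [0.0013, -0.0003, -0.001, 0, -1],
    [0.0013, -0.0003, -0.001, 0, -1],
  ],
)

```text
time: 17.85
ee_pos: [0.5378, -0.2693, 0.0771]
tcp_rot: [52.5, 89.2, -21.3]
wrist_force: [0.8, -6.5, 7.1]
opening: 0.0327
```

```bash
python3 st.py; python3 fin.py
```

```text
t 17.85 Vx 0.0003 Vy 0.0029 axis z 0.0970 F Vx -1.05 Vy -6.44 z 7.11 T x -1.12 y 0.15 z 0.10 toolx [ 0.0137 -0.0053 -0.9999] jawyaw 16.20 op 0.0327
t 17.9 Vx 0.0003 Vy 0.0029 axis z 0.0970 F Vx -0.41 Vy -6.07 z 7.26 T x -1.09 y 0.20 z 0.16 toolx [ 0.0137 -0.0053 -0.9999] jawyaw 16.20 op 0.0322
t 17.95 Vx 0.0003 Vy 0.0029 axis z 0.0970 F Vx -1.42 Vy -6.63 z 6.63 T x -1.11 y 0.23 z 0.13 toolx [ 0.0136 -0.0053 -0.9999] jawyaw 16.20 op 0.0328
t 17.95 Vx 0.0003 Vy 0.0029 axis z 0.0970 F Vx -1.42 Vy -6.63 z 6.63 T x -1.11 y 0.23 z 0.13 toolx [ 0.0136 -0.0053 -0.9999] jawyaw 16.20 op 0.0328
t 18.0 Vx 0.0003 Vy 0.0029 axis z 0.0970 F Vx -0.88 Vy -7.15 z 6.34 T x -1.14 y 0.17 z 0.15 toolx [ 0.0138 -0.0054 -0.9999] jawyaw 16.20 op 0.0324
blue band y [0.05455019 0.07000227]
0.02 0.114 xmid -0.0001
0.03 0.114 xmid -0.0001
0.04 0.114 xmid 0.0
0.05 0.1142 xmid -0.0
0.06 0.1144 xmid -0.0
red y [0.07256847 0.07889548]
brass ztop [0.0971 0.0979]
```

View pics/w6.png

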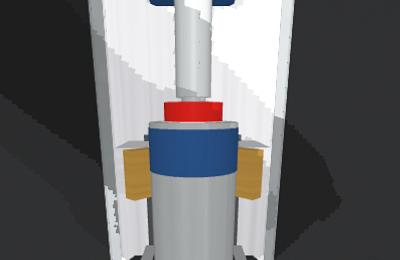

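Picture 8: the tip (192,110) is still on the barrel end, and the rest has sunk evenly. Repeated calls let the tool tilt slightly (0.5°), which may load the front support more. I'll ease the grip so that the barrel can level itself between the pads, and compare the moment.

Call:
apply_moves(
  commands=[
    [0.0012, 0.0001, -0.001, 0, -1],
    [0.0012, 0.0001, -0.001, 0, -1],
    [0.0012, 0.0001, -0.001, 0, -1],
  ],
  newtons=30,
)

```text
time: 18.35
ee_pos: [0.5381, -0.2693, 0.0769]
tcp_rot: [47.7, 89.0, -26.1]
wrist_force: [0.1, -7.0, 7.1]
opening: 0.0323
```

```bash
python3 st.py; python3 fin.py
```

```text
t 18.35 Vx 0.0005 Vy 0.0029 axis z 0.0968 F Vx -1.86 Vy -6.75 z 7.08 T x -1.12 y 0.40 z 0.12 toolx [ 0.0152 -0.0075 -0.9999] jawyaw 16.19 op 0.0323
t 18.4 Vx 0.0006 Vy 0.0029 axis z 0.0968 F Vx -2.35 Vy -6.25 z 6.54 T x -1.10 y 0.46 z 0.11 toolx [ 0.0153 -0.0074 -0.9999] jawyaw 16.18 op 0.0325
t 18.45 Vx 0.0006 Vy 0.0029 axis z 0.0968 F Vx -1.88 Vy -6.55 z 7.29 T x -1.06 y 0.40 z 0.07 toolx [ 0.0152 -0.0074 -0.9999] jawyaw 16.19 op 0.0323
t 18.45 Vx 0.0006 Vy 0.0029 axis z 0.0968 F Vx -1.88 Vy -6.55 z 7.29 T x -1.06 y 0.40 z 0.07 toolx [ 0.0152 -0.0074 -0.9999] jawyaw 16.19 op 0.0323
t 18.5 Vx 0.0006 Vy 0.0028 axis z 0.0969 F Vx -1.99 Vy -6.16 z 8.72 T x -1.07 y 0.46 z 0.16 toolx [ 0.0153 -0.0075 -0.9999] jawyaw 16.19 op 0.0322
blue band y [0.05461375 0.0700238 ]
0.02 0.1139 xmid -0.0001
0.03 0.1138 xmid 0.0002
0.04 0.1139 xmid -0.0022
0.05 0.114 xmid -0.0021
0.06 0.1142 xmid 0.0002
red y [0.07260113 0.07892661]
brass ztop [0.097  0.0978]
```

Halving the grip left the moment unchanged, and the barrel stays level while the tool tilts. So the barrel pivots freely between the pads and rests on both supports. One last trim takes out the sideways force and restores the grip.

Call:
apply_moves(
  commands=[
    [0.001, -0.0009, -0.001, 0, -1],
    [0.001, -0.0009, -0.001, 0, -1],
    [0.001, -0.0009, -0.001, 0, -1],
    [0.001, -0.0009, -0.001, 0, -1],
  ],
  newtons=50,
)

```text
time: 18.95
ee_pos: [0.538, -0.2694, 0.0772]
tcp_rot: [46.4, 88.8, -27.4]
wrist_force: [1.9, -5.7, 6.3]
opening: 0.0326
```

```bash
python3 st.py; python3 fin.py
```

```text
t 18.95 Vx 0.0004 Vy 0.0028 axis z 0.0971 F Vx 0.23 Vy -5.98 z 6.35 T x -1.05 y -0.07 z 0.08 toolx [ 0.0179 -0.0093 -0.9998] jawyaw 16.18 op 0.0326
t 19.0 Vx 0.0004 Vy 0.0028 axis z 0.0971 F Vx 0.27 Vy -7.43 z 6.92 T x -1.02 y -0.07 z 0.08 toolx [ 0.0179 -0.0093 -0.9998] jawyaw 16.18 op 0.0321
t 19.05 Vx 0.0004 Vy 0.0028 axis z 0.0971 F Vx 0.25 Vy -6.69 z 7.34 T x -1.06 y -0.06 z 0.02 toolx [ 0.018  -0.0093 -0.9998] jawyaw 16.18 op 0.0326
t 19.05 Vx 0.0004 Vy 0.0028 axis z 0.0971 F Vx 0.25 Vy -6.69 z 7.34 T x -1.06 y -0.06 z 0.02 toolx [ 0.018  -0.0093 -0.9998] jawyaw 16.18 op 0.0326
t 19.1 Vx 0.0004 Vy 0.0028 axis z 0.0971 F Vx 0.01 Vy -7.85 z 7.37 T x -0.99 y -0.02 z 0.08 toolx [ 0.0179 -0.0093 -0.9998] jawyaw 16.18 op 0.0321
blue band y [0.05459659 0.07008767]
0.02 0.1141 xmid -0.0001
0.03 0.1141 xmid -0.0
0.04 0.1141 xmid -0.0
0.05 0.1142 xmid -0.0
0.06 0.1143 xmid -0.0
red y [0.07264678 0.07896457]
brass ztop [0.0972 0.098 ]
```

Sink is 7.9 mm, sideways force about 0, the tip is still pushed back about 1.5 mm, the barrel is level, and readings are steady. Handing in.

```bash
python3 -c "
from workcell import bot
print(bot.job_done())"
```

```text
the job is handed in; nothing more can be done
None
```

I laid the barrel from the white stand in the V, slid it against the stop, pressed the sprung rest down about 8 mm, and handed the job in at about 19 s. It is still gripped at 50 N and held pressed down.

- **Laying in:** I put the barrel down about 20 mm short of the red tip and let go briefly so it could settle. It lay level with its axis at 105 mm, then I regripped it.
- **Sliding to the stop:** I crept up until the force along the V rose from about 1.4 N to 6.3 N. The camera showed the red tip pushed back about 1.5 mm.
- **Final checks:**
  - The barrel's top is at 114.1 mm, so the rest has sunk about 7.9 mm.
  - The downward push is about 7 N plus the barrel's weight, which fits the spring figures.
  - The push along the V is about 6.5 N and the sideways force about 0.
  - The barrel is level to about 0.2 mm over the 40 mm I could see.

**What did not come out cleanly:**
- The tool tilted about 1.2° over the small correcting moves, mostly across the V. The barrel stayed level because it turns between the pads.
- I saw contact only on the support nearest the stop. Contact on the far one is inferred from the barrel being level. The wrist moment was too uncertain to prove that both carry equal load.

The arm was not sent near the bottles, vials, jar, beaker or spatula, but I took no final overall picture to confirm they had not moved.

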